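# Load the filling machine's jar holders

## Task

Load the blue jar holders for the next filling run: stand each of the four open, empty white jars upright and fully down inside the holder of its own size, the smallest jar in the smallest holder and so on up to the largest jar in the largest holder. Leave the closed jar and the capped bottle standing where they are.

Things in the scene. Friction and masses are not known exactly. Their poses are not given: they have to be found in the camera images.
- jar_small: the smallest open, empty jar: loose, plain white plastic, round, straight-walled, 30 mm outer diameter, 44 mm tall, wall 2.5 mm, 30 g (may vary by a third), standing mouth up on the bench; origin at the centre of its underside, z up along its axis
- jar_medium: the second smallest open, empty jar: loose, plain white plastic, round, straight-walled, 41 mm outer diameter, 50 mm tall, wall 2.5 mm, 45 g (may vary by a third), standing mouth up on the bench; origin at the centre of its underside, z up along its axis
- jar_large: the second largest open, empty jar: loose, plain white plastic, round, straight-walled, 52 mm outer diameter, 56 mm tall, wall 2.5 mm, 60 g (may vary by a third), standing mouth up on the bench; origin at the centre of its underside, z up along its axis
- jar_xlarge: the largest open, empty jar: loose, plain white plastic, round, straight-walled, 63 mm outer diameter, 62 mm tall, wall 2.5 mm, 75 g (may vary by a third), standing mouth up on the bench; origin at the centre of its underside, z up along its axis
- holder_small: the smallest jar holder: a shallow round cup of blue plastic with a black floor, fixed to the bench, 60 mm outer diameter, 46 mm bore (8 mm room all round its jar), rim 12 mm high, inner floor 4 mm above the bench; origin at the centre of its underside, on the bench, z up
- holder_medium: the second smallest jar holder: a shallow round cup of blue plastic with a black floor, fixed to the bench, 71 mm outer diameter, 57 mm bore (8 mm room all round its jar), rim 12 mm high, inner floor 4 mm above the bench; origin at the centre of its underside, on the bench, z up
- holder_large: the second largest jar holder: a shallow round cup of blue plastic with a black floor, fixed to the bench, 82 mm outer diameter, 68 mm bore (8 mm room all round its jar), rim 12 mm high, inner floor 4 mm above the bench; origin at the centre of its underside, on the bench, z up
- holder_xlarge: the largest jar holder: a shallow round cup of blue plastic with a black floor, fixed to the bench, 93 mm outer diameter, 79 mm bore (8 mm room all round its jar), rim 12 mm high, inner floor 4 mm above the bench; origin at the centre of its underside, on the bench, z up
- closed_jar: a closed white jar with its lid on, loose, 48 mm diameter (lid 53 mm), 56 mm tall; not part of the load, stays where it is; origin at the centre of its underside
- bottle: a white round bottle with a narrow neck and cap, loose, 42 mm diameter, 77 mm tall; not part of the load, stays where it is; origin at the centre of its underside

How it is judged:
At the end, for the whole second after the job is handed in: Each open jar stands in the holder of its size: axes within 10 mm, underside on the inner floor (within 3 mm), upright within 0.1 rad, at rest (under 0.02 m/s); closed jar and bottle upright within 0.1 rad and within 20 mm of where they were (horizontal distance between jar_small and holder_small below 0.01 m and z of jar_small in the frame of holder_small between 0.001 and 0.007 m and angle between each of jar_small, jar_medium, jar_large, jar_xlarge, closed_jar, bottle's own z axis and vertical below 0.1 rad and linear speed of each of jar_small, jar_medium, jar_large, jar_xlarge below 0.02 m/s and horizontal distance between jar_medium and holder_medium below 0.01 m and z of jar_medium in the frame of holder_medium between 0.001 and 0.007 m and horizontal distance between jar_large and holder_large below 0.01 m and z of jar_large in the frame of holder_large between 0.001 and 0.007 m and horizontal distance between jar_xlarge and holder_xlarge below 0.01 m and z of jar_xlarge in the frame of holder_xlarge between 0.001 and 0.007 m and distance of each of closed_jar, bottle from where it was at the start of the episode below 0.02 m); the robot touches nothing.
It fails at once if the closed jar is shifted by more than 20 mm or tipped (distance of closed_jar from where it was at the start of the episode above 0.02 m or angle between closed_jar's own z axis and vertical above 0.4 rad).
It fails at once if the capped bottle is shifted by more than 20 mm or tipped (distance of bottle from where it was at the start of the episode above 0.02 m or angle between bottle's own z axis and vertical above 0.4 rad).
It also fails if it takes over 96 s, if anything falls off the work surface, if the arm or the gripper's body presses on something with over 40 N, if the wrist force passes 120 N, or if a joint passes its speed limit or range.

## Robot

A 6-joint arm with a two-finger parallel gripper is mounted at the origin on the work surface. World frame = base frame: x ahead of the robot, y to its left, z up, the work surface at z = 0. Lengths are in m, angles in rad, forces in N, time in s.
With the tool pointing down it reaches from about 0.3 to 0.875 m from the base axis. Payload 6.4 kg.
Tool frame: the origin (TCP) lies between the finger pads; the fingertips stand 22 mm ahead of it and the grasp point (between the pads) lies 3 mm ahead of it; z points along the fingers, y is the line along which they close (so a half turn about z gives the same grasp; the last joint's range is limited). The gripper opens to 85 mm and grips with 20 to 120 N. Pads are 22 mm wide; open, the fingers measure 114 mm over their backs; the gripper's body (76 mm by 85 mm) begins 54 mm behind the grasp point. The pads swing forward as they close: fully open they stand 13 mm farther back than shut.
Start: joints at [1.134, 0.181, 1.607, -0, 1.354, -0.206], TCP at [0.132, 0.56, 0.253] pointing down, gripper open.
Joint ranges: [-2.99, 2.99], [-0.89, 2.07], [0.3, 2.58], [-1.14, 4.28], [0, 2.63], [-3.12, 3.12]. Speed limits (rad/s): [2.57, 2.57, 3.01, 3.14, 3.14, 3.14].

## Interface

Orientations are given as a 3x3 rotation matrix whose columns are the frame's x, y, z axes.
In Python, from bench import get_obs, capture, workorder gives the robot as it stands. The module is installed in compiled form; this text tells all that it offers.
- The arm moves only by the shell command python3 -m crank 'ROWS' [OPENING]. ROWS is JSON, a list of rows, each an object with "travel": the shift along the world's x, y, z in m, a list of three; "twist": the turn, a rotation vector about the world's x, y, z in degrees, a list of three. In form: [{"travel": [tx, ty, tz], "twist": [rx, ry, rz]}, ...]. A call has 1 to 20 rows; each row is the pose to reach, as a shift and turn from the pose commanded when the call began; what a row does not reach only later rows make up. A row lasts 1/12 s, in which the tool goes at most 41.7 mm and 7.16 degrees, less where a joint would pass 70% of its speed; a pose out of reach is approached as far as the arm can. A call with a gripper value outside its range is refused whole. OPENING is the finger opening in m, from 0 to 0.0854, set as the call begins (- or left out, the last holds). The fingers move at their own pace and stop on an object; the grip force is fixed at half the most. Time passes only in rows, so rows that repeat a pose let the fingers close. It gives the time, the measured TCP pose, the force, the opening and the grip force at its end, in the units of the state.
- get_obs(): the state, without advancing time (a new reading comes with each control period).
- capture(name): name is "scene" or "top"; returns a dict with "frame" (384x512x3 uint8, red, green, blue), "intrinsics" (3x3 intrinsics, pixels), "k1" (the pictures are not rectified: a ray, as slopes to the right and down, at radius r is drawn at 1 + k1 r^2 times it, then the intrinsics apply), "R" (3x3) and "t" (3): a world point X has camera coordinates R X + t. Camera axes: x right, y down, z forward; pixel columns grow to the right and rows downward; lengths in m; the calibration is good to about 2 mm. A picture is of the moment at which its call begins. There is no depth.
- workorder.job_done(): hands the job in; it is judged then, once.
The state is a dict: "t": time; "joints": joint angles; "dq": joint speeds; "joint_efforts": joint torques, N m; "ee_pos": TCP position; "tcp_rot": TCP orientation; "force": force on the tool from outside, world axes, zero at the start; "torque": the same for the moment, N m; "gripper_width": finger opening in m; "gripper_force": force on a finger pad.
Only numpy, scipy, OpenCV 4.12 (cv2) and the standard library are available. Lean on these libraries where they do the work, as an engineer would, in place of code of your own. Each camera call takes 0.05 s, during which the arm holds its last target. There are 200 camera calls.

## Working session

There is one attempt and no reset: what is moved stays moved. The work goes in short steps, Python scripts to look and compute and a shell command to move; the robot and the scene stay as the last step left them, time stands still between calls to the robot, and variables do not carry over. Pictures are saved under pics/ and viewed, at most 14 in all, crops included, and the job is handed in when it is done.

```bash
mkdir -p pics
python3 - <<'E'
from bench import get_obs,capture
import cv2,numpy as np
for n in("top","scene"):
    c=capture(n);cv2.imwrite(f"pics/{n}0.png",cv2.cvtColor(c["frame"],cv2.COLOR_RGB2BGR))
    print(n,c["intrinsics"],c["k1"],c["R"],c["t"],-c["R"].T@c["t"])
o=get_obs();print({k:np.round(v,3) for k,v in o.items()})
E
```

```text
top [[381.73792572   0.         250.27638816]
 [  0.         381.73792572 194.09596827]
 [  0.           0.           1.        ]] -0.07068043796534378 [[-0.00222473 -0.99992281 -0.0122242 ]
 [-0.99398661  0.00354949 -0.10944411]
 [ 0.10947905  0.01190721 -0.99391778]] [0.02096577 0.53466399 0.93748069] [0.42886099 0.00790359 0.99055084]
scene [[348.54742685   0.         257.82965648]
 [  0.         348.54742685 190.82060501]
 [  0.           0.           1.        ]] -0.06143232501228089 [[ 8.66529132e-01  4.99126402e-01  3.13988695e-04]
 [ 3.66783316e-01 -6.36342507e-01 -6.78629658e-01]
 [-3.38522175e-01  5.88167534e-01 -7.34480557e-01]] [-0.46755791 -0.18695102  1.06221528] [ 0.83330649 -0.51035493  0.65345277]
{'t': np.float64(0.1), 'joints': array([ 1.134,  0.181,  1.608,  0.   ,  1.354, -0.206]), 'dq': array([ 0.   , -0.001, -0.003,  0.   ,  0.   ,  0.001]), 'joint_efforts': array([ 0.0000e+00, -4.4588e+01, -3.5224e+01, -0.0000e+00,  4.0000e-03,
       -0.0000e+00]), 'ee_pos': array([0.131, 0.559, 0.252]), 'tcp_rot': array([[-0.973,  0.229, -0.001],
       [ 0.229,  0.973, -0.001],
       [ 0.   , -0.002, -1.   ]]), 'force': array([-0.519, -0.091,  0.094]), 'torque': array([-0.015,  0.051, -0.03 ]), 'gripper_force': np.float64(0.0), 'gripper_width': np.float64(0.085)}
```

View pics/top0.png

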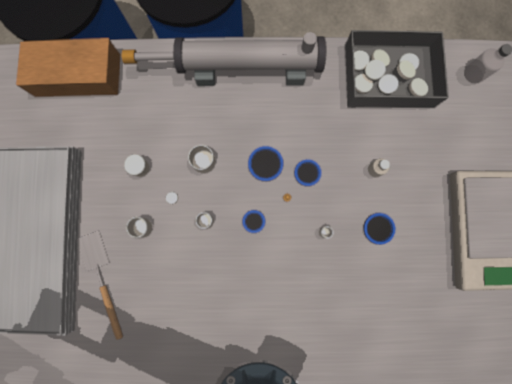

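View pics/scene0.png

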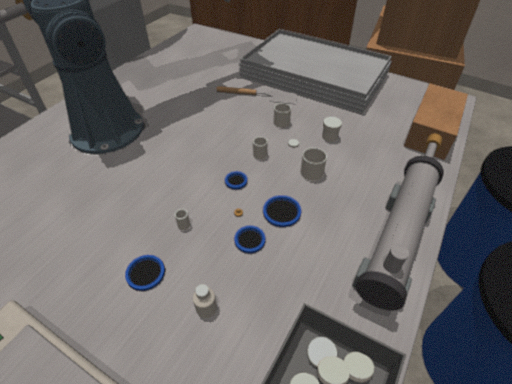

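The top view shows the open jars at about (201,158), (138,227), (204,220) and (326,232). The closed jar is at (135,165) and the bottle at (380,167). The blue holders are at (265,164), (379,228), (307,173) and (254,221). The scene view agrees with this layout. Next I'll measure the holders and zoom in on the jars.

```bash
cat > h.py <<'E'
import cv2,numpy as np
from bench import capture,get_obs
def ray(c,uv,z):
    K=c["intrinsics"];D=np.array([c["k1"],0,0,0,0.])
    s=cv2.undistortPoints(np.float64(uv).reshape(-1,1,2),K,D).reshape(-1,2)
    d=np.c_[s,np.ones(len(s))]@c["R"];o=-c["R"].T@c["t"]
    return (o+d*((z-o[2])/d[:,2])[:,None])[:,:2]
def proj(c,X):
    return cv2.projectPoints(np.float64(X).reshape(-1,1,3),cv2.Rodrigues(c["R"])[0],c["t"],c["intrinsics"],np.array([c["k1"],0,0,0,0.]))[0].reshape(-1,2)
def crop(c,uv,n=22,s=9):
    u,v=map(int,uv);f=c["frame"][v-n:v+n,u-n:u+n]
    return cv2.cvtColor(cv2.resize(f,None,fx=s,fy=s,interpolation=cv2.INTER_CUBIC),cv2.COLOR_RGB2BGR)
E
python3 - <<'E'
from h import *
for n in("top","scene"):
    c=capture(n);f=c["frame"].astype(int)
    m=((f[...,2]-f[...,0]>40)).astype(np.uint8)
    m[:110]=0
    if n=="scene": m[:, 400:]=0
    for k in cv2.findContours(m,cv2.RETR_EXTERNAL,cv2.CHAIN_APPROX_NONE)[0]:
        if cv2.contourArea(k)<80: continue
        h=cv2.convexHull(k).reshape(-1,2).astype(float)
        p=ray(c,h,.012);(x,y),r=cv2.minEnclosingCircle(np.float32(p))
        A=np.c_[2*p,np.ones(len(p))];q=np.linalg.lstsq(A,(p**2).sum(1),rcond=None)[0]
        print(n,np.round(h.mean(0)),"fit",np.round(q[:2],4),"D",round(2*np.sqrt(q[2]+q[0]**2+q[1]**2),4))
    if n=="top":
        im=np.vstack([np.hstack([crop(c,p,18,7) for p in g]) for g in([(201,158),(138,227),(135,163)],[(204,220),(326,232),(380,167)])])
        cv2.imwrite("pics/cr.png",im)
    else:
        im=np.vstack([np.hstack([crop(c,p,20,6) for p in g]) for g in([(314,165),(283,115),(332,128)],[(260,148),(183,219),(204,300)])])
        cv2.imwrite("pics/crs.png",im)
E
```

```text
top [378. 230.] fit [ 0.4473 -0.3113] D 0.0807
top [252. 221.] fit [0.4673 0.0117] D 0.058
top [306. 171.] fit [ 0.5932 -0.1289] D 0.0695
top [265. 163.] fit [ 0.6178 -0.0194] D 0.0914
scene [145. 273.] fit [ 0.4472 -0.3122] D 0.0818
scene [248. 239.] fit [ 0.5935 -0.1305] D 0.0707
scene [281. 208.] fit [ 0.6177 -0.0213] D 0.0933
scene [235. 180.] fit [0.4678 0.0101] D 0.0609
```

View pics/cr.png

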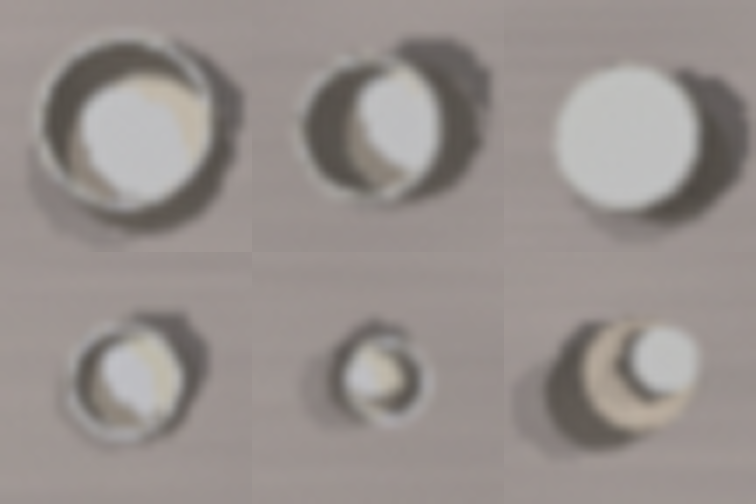

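View pics/crs.png

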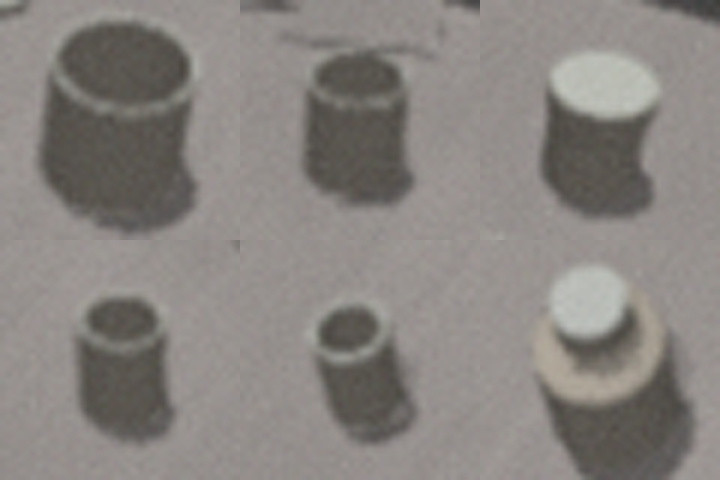

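The blue rims have diameters of 81, 58-61, 70 and 92 mm, so each holder is identified by size, and the two views agree within 2 mm. The crops show each jar's rim clearly. I read the rim extents off the crops and ray-cast them at each jar's height.

Run:
```python
from h import *
# rim extents in the crop pictures: L,R,T,B
T={"xl":((201,158),(0,0),(37,213,30,212)),"large":((138,227),(1,0),(297,442,52,200)),"closed":((135,163),(2,0),(555,698,65,207)),
"medium":((204,220),(0,1),(66,185,322,442)),"small":((326,232),(1,1),(342,434,335,427)),"bcap":((380,167),(2,1),(628,698,323,394))}
S={"xl":((314,165),(0,0),(50,198,18,112)),"large":((283,115),(1,0),(307,410,50,108)),"closed":((332,128),(2,0),(548,658,50,120)),
"medium":((260,148),(0,1),(78,165,293,352)),"small":((183,219),(1,1),(311,391,300,363)),"bcap":((204,300),(2,1),(550,630,263,340))}
H=dict(xl=.062,large=.056,medium=.05,small=.044,closed=.056,bcap=.077)
for nm,D,n,s in(("top",T,18,7),("scene",S,20,6)):
    c=capture(nm)
    for k,(p,t,(l,r,a,b)) in D.items():
        f=lambda x,y:((x-t[0]*2*n*s+.5)/s-.5+p[0]-n,(y-t[1]*2*n*s+.5)/s-.5+p[1]-n)
        cx,cy=(l+r)/2,(a+b)/2
        q=ray(c,[f(cx,cy),f(l,cy),f(r,cy)],H[k])
        print(nm,k,np.round(q[0],4),"D",round(np.linalg.norm(q[1]-q[2]),4))
```

```text
top xl [0.6246 0.1426] D 0.0627
top large [0.4522 0.3002] D 0.0519
top closed [0.6089 0.3109] D 0.0522
top medium [0.4682 0.1347] D 0.0421
top small [ 0.4382 -0.1701] D 0.0326
top bcap [ 0.6028 -0.3085] D 0.0248
scene xl [0.6242 0.1421] D 0.0633
scene large [0.452  0.2997] D 0.0517
scene closed [0.608  0.3091] D 0.0531
scene medium [0.4685 0.1342] D 0.0394
scene small [ 0.438  -0.1697] D 0.0302
scene bcap [ 0.6014 -0.3082] D 0.024
```

Diameters match the given sizes and the two views agree within 2 mm, so the positions are usable. I'll start with the large jar, approaching from above.

```bash
R='{"travel":[0.3205,-0.2595,-0.1025],"twist":[0,0,0]}'; python3 -m crank '[{"travel":[0.10,-0.08,-0.03],"twist":[0,0,0]},{"travel":[0.20,-0.16,-0.06],"twist":[0,0,0]},{"travel":[0.32,-0.26,-0.10],"twist":[0,0,0]},{"travel":[0.32,-0.26,-0.10],"twist":[0,0,0]},{"travel":[0.32,-0.26,-0.10],"twist":[0,0,0]},{"travel":[0.32,-0.26,-0.10],"twist":[0,0,0]},{"travel":[0.32,-0.26,-0.10],"twist":[0,0,0]},{"travel":[0.32,-0.26,-0.10],"twist":[0,0,0]},{"travel":[0.32,-0.26,-0.10],"twist":[0,0,0]},{"travel":[0.32,-0.26,-0.10],"twist":[0,0,0]},{"travel":[0.32,-0.26,-0.10],"twist":[0,0,0]},{"travel":[0.32,-0.26,-0.10],"twist":[0,0,0]},{"travel":[0.32,-0.26,-0.10],"twist":[0,0,0]},{"travel":[0.32,-0.26,-0.10],"twist":[0,0,0]},{"travel":[0.32,-0.26,-0.10],"twist":[0,0,0]},{"travel":[0.32,-0.26,-0.10],"twist":[0,0,0]},{"travel":[0.32,-0.26,-0.10],"twist":[0,0,0]}]' 0.0854
```

```text
t: 1.72
ee_pos: [0.4508, 0.3007, 0.1537]
tcp_rot: [[-0.974, 0.227, 0.0], [0.227, 0.974, 0.0], [-0.0, 0.0, -1.0]]
force: [0.2, 0.1, -0.2]
gripper_width: 0.0855
gripper_force: 0.0
```

```bash
python3 -m crank '[{"travel":[0.001,-0.001,-0.03],"twist":[0,0,0]},{"travel":[0.001,-0.001,-0.06],"twist":[0,0,0]},{"travel":[0.001,-0.001,-0.085],"twist":[0,0,0]},{"travel":[0.001,-0.001,-0.105],"twist":[0,0,0]},{"travel":[0.001,-0.001,-0.115],"twist":[0,0,0]},{"travel":[0.001,-0.001,-0.115],"twist":[0,0,0]},{"travel":[0.001,-0.001,-0.115],"twist":[0,0,0]}]'
python3 -m crank '[{"travel":[0,0,0],"twist":[0,0,0]},{"travel":[0,0,0],"twist":[0,0,0]},{"travel":[0,0,0],"twist":[0,0,0]},{"travel":[0,0,0],"twist":[0,0,0]},{"travel":[0,0,0],"twist":[0,0,0]},{"travel":[0,0,0],"twist":[0,0,0]},{"travel":[0,0,0],"twist":[0,0,0]},{"travel":[0,0,0],"twist":[0,0,0]}]' 0.035
```

```text
t: 2.3
ee_pos: [0.4524, 0.2991, 0.0386]
tcp_rot: [[-0.974, 0.228, -0.0], [0.228, 0.974, -0.0], [0.0, -0.0, -1.0]]
force: [0.2, -0.0, 0.7]
gripper_width: 0.0856
gripper_force: 0.0
t: 2.97
ee_pos: [0.4538, 0.2993, 0.0402]
tcp_rot: [[-0.973, 0.229, 0.003], [0.229, 0.973, 0.001], [-0.003, 0.002, -1.0]]
force: [-1.4, -0.1, 6.6]
gripper_width: 0.0515
gripper_force: 62.2
```

```bash
python3 -m crank '[{"travel":[0,0,0.01],"twist":[0,0,0]},{"travel":[0,0,0.03],"twist":[0,0,0]},{"travel":[0,0,0.06],"twist":[0,0,0]},{"travel":[0,0,0.09],"twist":[0,0,0]},{"travel":[0,-0.02,0.11],"twist":[0,0,0]},{"travel":[0,-0.05,0.11],"twist":[0,0,0]},{"travel":[0,-0.09,0.11],"twist":[0,0,0]},{"travel":[0,-0.13,0.11],"twist":[0,0,0]},{"travel":[0,-0.17,0.11],"twist":[0,0,0]},{"travel":[0,-0.21,0.11],"twist":[0,0,0]},{"travel":[0,-0.25,0.11],"twist":[0,0,0]},{"travel":[0,-0.29,0.11],"twist":[0,0,0]},{"travel":[0,-0.33,0.11],"twist":[0,0,0]},{"travel":[-0.001,-0.37,0.11],"twist":[0,0,0]},{"travel":[-0.002,-0.41,0.11],"twist":[0,0,0]},{"travel":[-0.003,-0.45,0.11],"twist":[0,0,0]},{"travel":[-0.004,-0.49,0.11],"twist":[0,0,0]},{"travel":[-0.005,-0.53,0.11],"twist":[0,0,0]},{"travel":[-0.005,-0.56,0.11],"twist":[0,0,0]},{"travel":[-0.005,-0.59,0.11],"twist":[0,0,0]}]'
python3 -m crank '[{"travel":[0,-0.01,0],"twist":[0,0,0]},{"travel":[0,-0.021,0],"twist":[0,0,0]},{"travel":[0,-0.021,0],"twist":[0,0,0]},{"travel":[0,-0.021,0],"twist":[0,0,0]},{"travel":[0,-0.021,0],"twist":[0,0,0]},{"travel":[0,-0.021,0],"twist":[0,0,0]}]'
```

```text
t: 4.63
ee_pos: [0.4472, -0.2936, 0.1494]
tcp_rot: [[-0.973, 0.23, 0.001], [0.23, 0.973, -0.001], [-0.001, -0.001, -1.0]]
force: [-0.1, 0.3, -0.5]
gripper_width: 0.0515
gripper_force: 62.7
t: 5.13
ee_pos: [0.4477, -0.3107, 0.1483]
tcp_rot: [[-0.974, 0.227, -0.0], [0.227, 0.974, 0.001], [0.0, 0.001, -1.0]]
force: [-0.5, -1.5, -0.5]
gripper_width: 0.0515
gripper_force: 62.7
```

Run:
```python
from h import *
a=[]
for n,p in(("top",(382,215)),("scene",(145,240))):
    c=capture(n);a.append(crop(c,p,50,7)[:, :])
im=np.hstack([cv2.resize(x,(400,400)) for x in a]);cv2.imwrite("pics/carry1.png",im)
print(get_obs()["gripper_width"])
```

```text
0.05111202898433247
```

View pics/carry1.png

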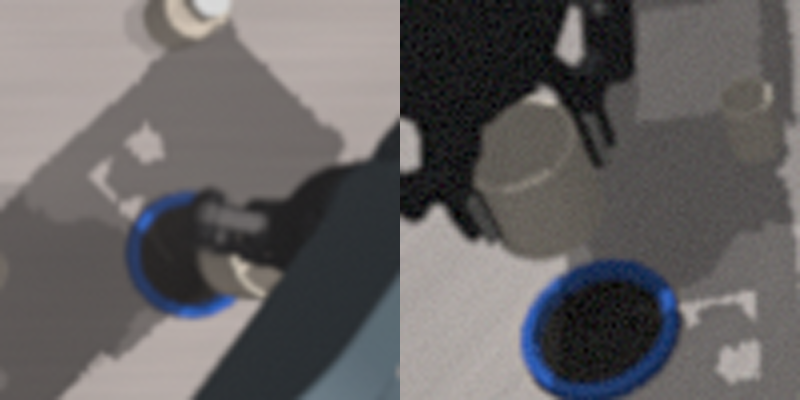

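The jar is held above its holder. In the scene half, its rim runs from about (475,190) to (575,120), which looks tilted. I'll check what an upright jar would look like there.

Run:
```python
from h import *
c=capture("scene");b=.1483-.0386
a=np.linspace(0,2*np.pi,9)[:-1]
for z in(b,b+.056):
    X=np.c_[.4475+.026*np.cos(a),-.311+.026*np.sin(a),0*a+z]
    q=((proj(c,X)-[95,190]+.5)*4).round()+[400,0]
    (x,y),(w,h),t=cv2.fitEllipse(np.float32(q));print(z,q.astype(int).tolist(),round(t))
```

```text
0.10969999999999999 [[593, 244], [608, 208], [590, 181], [551, 176], [512, 197], [496, 232], [513, 261], [554, 266]] 65
0.1657 [[562, 172], [578, 136], [559, 108], [518, 103], [476, 124], [458, 160], [475, 190], [519, 195]] 67
```

The upright model predicts a rim edge through (475,190) and (519,195), which matches what I see, so the jar is upright. I'll lower it, release and retreat.

```bash
python3 -m crank '[{"travel":[0,-0.001,-0.03],"twist":[0,0,0]},{"travel":[0,-0.001,-0.06],"twist":[0,0,0]},{"travel":[0,-0.001,-0.08],"twist":[0,0,0]},{"travel":[0,-0.001,-0.092],"twist":[0,0,0]},{"travel":[0,-0.001,-0.098],"twist":[0,0,0]},{"travel":[0,-0.001,-0.102],"twist":[0,0,0]},{"travel":[0,-0.001,-0.105],"twist":[0,0,0]},{"travel":[0,-0.001,-0.105],"twist":[0,0,0]},{"travel":[0,-0.001,-0.105],"twist":[0,0,0]}]'
```

```text
t: 6.03
ee_pos: [0.4484, -0.314, 0.0446]
tcp_rot: [[-0.974, 0.229, 0.002], [0.229, 0.974, -0.002], [-0.002, -0.001, -1.0]]
force: [-0.5, -0.4, -1.7]
gripper_width: 0.0518
gripper_force: 62.7
```

```bash
python3 -m crank '[{"travel":[0,0.001,-0.001],"twist":[0,0,0]},{"travel":[0,0.001,-0.0015],"twist":[0,0,0]},{"travel":[0,0.001,-0.0015],"twist":[0,0,0]}]'
python3 -m crank '[{"travel":[0,0,0],"twist":[0,0,0]},{"travel":[0,0,0],"twist":[0,0,0]},{"travel":[0,0,0],"twist":[0,0,0]},{"travel":[0,0,0],"twist":[0,0,0]},{"travel":[0,0,0],"twist":[0,0,0]},{"travel":[0,0,0.01],"twist":[0,0,0]},{"travel":[0,0,0.04],"twist":[0,0,0]},{"travel":[0,0,0.08],"twist":[0,0,0]},{"travel":[0,0,0.11],"twist":[0,0,0]},{"travel":[0,0,0.11],"twist":[0,0,0]}]' 0.0854
```

```text
t: 6.28
ee_pos: [0.4485, -0.3139, 0.0443]
tcp_rot: [[-0.974, 0.228, 0.002], [0.228, 0.974, -0.003], [-0.003, -0.003, -1.0]]
force: [-4.0, 0.2, 11.4]
gripper_width: 0.0511
gripper_force: 63.8
t: 7.12
ee_pos: [0.4507, -0.3153, 0.1595]
tcp_rot: [[-0.974, 0.228, 0.008], [0.228, 0.974, -0.009], [-0.01, -0.007, -1.0]]
force: [0.1, -1.2, -0.3]
gripper_width: 0.0854
gripper_force: 0.0
```

```bash
python3 -m crank '[{"travel":[-0.009,0.03,0],"twist":[0,0,0]},{"travel":[-0.009,0.07,0],"twist":[0,0,0]},{"travel":[-0.009,0.11,0],"twist":[0,0,0]},{"travel":[-0.009,0.142,0],"twist":[0,0,0]},{"travel":[-0.009,0.142,0],"twist":[0,0,0]},{"travel":[-0.009,0.142,0],"twist":[0,0,0]},{"travel":[-0.009,0.142,0],"twist":[0,0,0]},{"travel":[-0.009,0.142,0],"twist":[0,0,0]},{"travel":[-0.009,0.142,0],"twist":[0,0,0]}]'
python3 - <<'E'
from h import *
c=capture("scene");cv2.imwrite("pics/p1.png",crop(c,(165,250),70,4))
print(get_obs()["ee_pos"].round(4))
E
```

```text
t: 7.87
ee_pos: [0.4387, -0.1714, 0.1519]
tcp_rot: [[-0.973, 0.23, 0.0], [0.23, 0.973, -0.0], [-0.0, -0.0, -1.0]]
force: [0.1, -0.8, -0.2]
gripper_width: 0.0855
gripper_force: 0.0
[ 0.4386 -0.1713  0.1518]
```

View pics/p1.png

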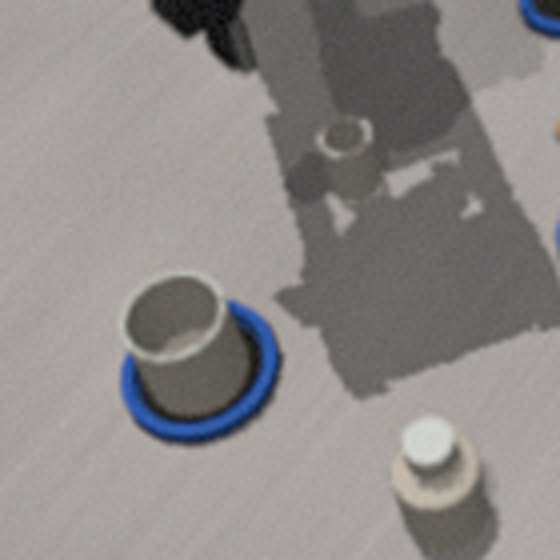

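The large jar stands inside its holder: rim centre at crop (175,317), holder ring around (200,370). Next I'll grasp the small jar.

```bash
python3 -m crank '[{"travel":[-0.001,0.001,-0.03],"twist":[0,0,0]},{"travel":[-0.001,0.001,-0.06],"twist":[0,0,0]},{"travel":[-0.001,0.001,-0.085],"twist":[0,0,0]},{"travel":[-0.001,0.001,-0.105],"twist":[0,0,0]},{"travel":[-0.001,0.001,-0.113],"twist":[0,0,0]},{"travel":[-0.001,0.001,-0.113],"twist":[0,0,0]},{"travel":[-0.001,0.001,-0.113],"twist":[0,0,0]}]'
python3 -m crank '[{"travel":[0,0,0],"twist":[0,0,0]},{"travel":[0,0,0],"twist":[0,0,0]},{"travel":[0,0,0],"twist":[0,0,0]},{"travel":[0,0,0],"twist":[0,0,0]},{"travel":[0,0,0],"twist":[0,0,0]},{"travel":[0,0,0],"twist":[0,0,0]},{"travel":[0,0,0],"twist":[0,0,0]},{"travel":[0,0,0],"twist":[0,0,0]},{"travel":[0,0,0],"twist":[0,0,0]},{"travel":[0,0,0],"twist":[0,0,0]}]' 0.015
```

```text
t: 8.5
ee_pos: [0.4377, -0.1698, 0.039]
tcp_rot: [[-0.973, 0.229, -0.0], [0.229, 0.973, 0.0], [0.0, 0.0, -1.0]]
force: [0.4, -0.4, 0.1]
gripper_width: 0.0855
gripper_force: 0.0
t: 9.33
ee_pos: [0.4381, -0.1695, 0.0398]
tcp_rot: [[-0.974, 0.229, 0.001], [0.229, 0.974, -0.001], [-0.001, -0.001, -1.0]]
force: [-2.0, 1.3, 8.0]
gripper_width: 0.0282
gripper_force: 59.0
```

```bash
python3 -m crank '[{"travel":[0,0,0.01],"twist":[0,0,0]},{"travel":[0,0,0.03],"twist":[0,0,0]},{"travel":[0,0,0.06],"twist":[0,0,0]},{"travel":[0,0.01,0.08],"twist":[0,0,0]},{"travel":[0.005,0.04,0.08],"twist":[0,0,0]},{"travel":[0.01,0.08,0.08],"twist":[0,0,0]},{"travel":[0.02,0.12,0.08],"twist":[0,0,0]},{"travel":[0.025,0.15,0.08],"twist":[0,0,0]},{"travel":[0.03,0.17,0.08],"twist":[0,0,0]},{"travel":[0.03,0.181,0.08],"twist":[0,0,0]},{"travel":[0.03,0.181,0.08],"twist":[0,0,0]},{"travel":[0.03,0.181,0.08],"twist":[0,0,0]},{"travel":[0.03,0.181,0.08],"twist":[0,0,0]},{"travel":[0.03,0.181,0.08],"twist":[0,0,0]},{"travel":[0.03,0.181,0.08],"twist":[0,0,0]}]'
```

```text
t: 10.58
ee_pos: [0.4675, 0.0106, 0.1188]
tcp_rot: [[-0.973, 0.231, -0.0], [0.231, 0.973, -0.0], [0.0, -0.0, -1.0]]
force: [1.0, -0.1, -0.3]
gripper_width: 0.0282
gripper_force: 59.2
```

Run:
```python
from h import *
c=capture("scene");cv2.imwrite("pics/p2.png",crop(c,(235,160),50,8))
```

```text
(no output)
```

View pics/p2.png

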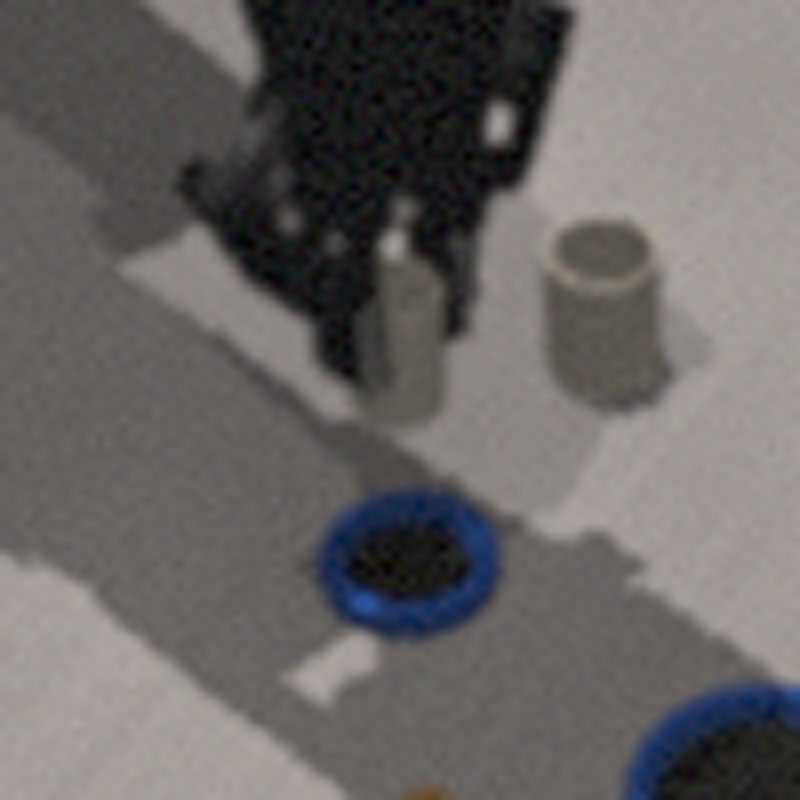

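The small jar hangs upright above its holder, jar base at about (400,420) and ring centre at (410,562). I'll lower and release it.

```bash
python3 -m crank '[{"travel":[0,0,-0.02],"twist":[0,0,0]},{"travel":[0,0,-0.04],"twist":[0,0,0]},{"travel":[0,0,-0.06],"twist":[0,0,0]},{"travel":[0,0,-0.068],"twist":[0,0,0]},{"travel":[0,0,-0.072],"twist":[0,0,0]},{"travel":[0,0,-0.074],"twist":[0,0,0]},{"travel":[0,0,-0.075],"twist":[0,0,0]},{"travel":[0,0,-0.076],"twist":[0,0,0]},{"travel":[0,0,-0.076],"twist":[0,0,0]}]'
```

```text
t: 11.38
ee_pos: [0.4684, 0.0115, 0.0438]
tcp_rot: [[-0.974, 0.229, 0.002], [0.229, 0.974, -0.001], [-0.002, -0.0, -1.0]]
force: [-0.0, -0.5, 0.9]
gripper_width: 0.0283
gripper_force: 59.3
```

```bash
python3 -m crank '[{"travel":[0,0,-0.001],"twist":[0,0,0]},{"travel":[0,0,-0.001],"twist":[0,0,0]}]'
python3 -m crank '[{"travel":[0,0,0],"twist":[0,0,0]},{"travel":[0,0,0],"twist":[0,0,0]},{"travel":[0,0,0],"twist":[0,0,0]},{"travel":[0,0,0],"twist":[0,0,0]},{"travel":[0,0,0],"twist":[0,0,0]},{"travel":[0,0,0],"twist":[0,0,0]},{"travel":[0,0,0.01],"twist":[0,0,0]},{"travel":[0,0,0.04],"twist":[0,0,0]},{"travel":[0,0,0.08],"twist":[0,0,0]},{"travel":[0,0.03,0.1],"twist":[0,0,0]},{"travel":[0,0.07,0.1],"twist":[0,0,0]},{"travel":[0,0.11,0.1],"twist":[0,0,0]},{"travel":[0,0.124,0.1],"twist":[0,0,0]},{"travel":[0,0.124,0.1],"twist":[0,0,0]},{"travel":[0,0.124,0.1],"twist":[0,0,0]},{"travel":[0,0.124,0.1],"twist":[0,0,0]},{"travel":[0,0.124,0.1],"twist":[0,0,0]}]' 0.0854; python3 -m crank '[{"travel":[0,0,0],"twist":[0,0,0]}]'
```

```text
t: 11.55
ee_pos: [0.4685, 0.0115, 0.0438]
tcp_rot: [[-0.974, 0.228, 0.002], [0.228, 0.974, -0.001], [-0.002, -0.0, -1.0]]
force: [-4.7, 0.2, 14.7]
gripper_width: 0.0281
gripper_force: 60.7
t: 12.97
ee_pos: [0.4676, 0.1347, 0.1419]
tcp_rot: [[-0.973, 0.23, -0.0], [0.23, 0.973, -0.0], [0.0, -0.0, -1.0]]
force: [-0.1, 0.4, -0.4]
gripper_width: 0.0854
gripper_force: 0.0
t: 13.05
ee_pos: [0.4677, 0.1347, 0.1418]
tcp_rot: [[-0.973, 0.23, -0.0], [0.23, 0.973, -0.0], [0.0, -0.0, -1.0]]
force: [0.9, 0.5, 0.1]
gripper_width: 0.086
gripper_force: 0.0
```

Now the medium jar: descend, grasp, and carry it to (.5933,-.1297).

```bash
python3 -m crank '[{"travel":[0.0005,0,-0.03],"twist":[0,0,0]},{"travel":[0.0005,0,-0.06],"twist":[0,0,0]},{"travel":[0.0005,0,-0.085],"twist":[0,0,0]},{"travel":[0.0005,0,-0.1],"twist":[0,0,0]},{"travel":[0.0005,0,-0.103],"twist":[0,0,0]},{"travel":[0.0005,0,-0.103],"twist":[0,0,0]},{"travel":[0.0005,0,-0.103],"twist":[0,0,0]}]'
python3 -m crank '[{"travel":[0,0,0],"twist":[0,0,0]},{"travel":[0,0,0],"twist":[0,0,0]},{"travel":[0,0,0],"twist":[0,0,0]},{"travel":[0,0,0],"twist":[0,0,0]},{"travel":[0,0,0],"twist":[0,0,0]},{"travel":[0,0,0],"twist":[0,0,0]},{"travel":[0,0,0],"twist":[0,0,0]},{"travel":[0,0,0],"twist":[0,0,0]},{"travel":[0,0,0],"twist":[0,0,0]}]' 0.025
python3 -m crank '[{"travel":[0,0,0.01],"twist":[0,0,0]},{"travel":[0,0,0.03],"twist":[0,0,0]},{"travel":[0,0,0.06],"twist":[0,0,0]},{"travel":[0,-0.01,0.08],"twist":[0,0,0]},{"travel":[0.02,-0.04,0.08],"twist":[0,0,0]},{"travel":[0.035,-0.07,0.08],"twist":[0,0,0]},{"travel":[0.05,-0.1,0.08],"twist":[0,0,0]},{"travel":[0.065,-0.13,0.08],"twist":[0,0,0]},{"travel":[0.08,-0.16,0.08],"twist":[0,0,0]},{"travel":[0.095,-0.19,0.08],"twist":[0,0,0]},{"travel":[0.11,-0.22,0.08],"twist":[0,0,0]},{"travel":[0.12,-0.25,0.08],"twist":[0,0,0]},{"travel":[0.125,-0.264,0.08],"twist":[0,0,0]},{"travel":[0.125,-0.264,0.08],"twist":[0,0,0]},{"travel":[0.125,-0.264,0.08],"twist":[0,0,0]},{"travel":[0.125,-0.264,0.08],"twist":[0,0,0]},{"travel":[0.125,-0.264,0.08],"twist":[0,0,0]},{"travel":[0.125,-0.264,0.08],"twist":[0,0,0]}]'
python3 - <<'E'
from h import *
c=capture("scene");cv2.imwrite("pics/p3.png",crop(c,(240,200),60,6))
E
```

```text
t: 13.63
ee_pos: [0.4688, 0.1353, 0.0395]
tcp_rot: [[-0.973, 0.23, 0.001], [0.23, 0.973, -0.0], [-0.001, 0.0, -1.0]]
force: [0.2, -0.5, 0.0]
gripper_width: 0.0856
gripper_force: 0.0
t: 14.38
ee_pos: [0.4688, 0.1359, 0.04]
tcp_rot: [[-0.974, 0.229, 0.002], [0.229, 0.974, -0.0], [-0.002, 0.0, -1.0]]
force: [-2.6, 0.8, 7.7]
gripper_width: 0.0399
gripper_force: 59.9
t: 15.88
ee_pos: [0.5927, -0.1267, 0.1189]
tcp_rot: [[-0.974, 0.227, -0.0], [0.227, 0.974, 0.0], [0.001, 0.0, -1.0]]
force: [0.8, 1.0, -1.0]
gripper_width: 0.0399
gripper_force: 60.5
```

View pics/p3.png

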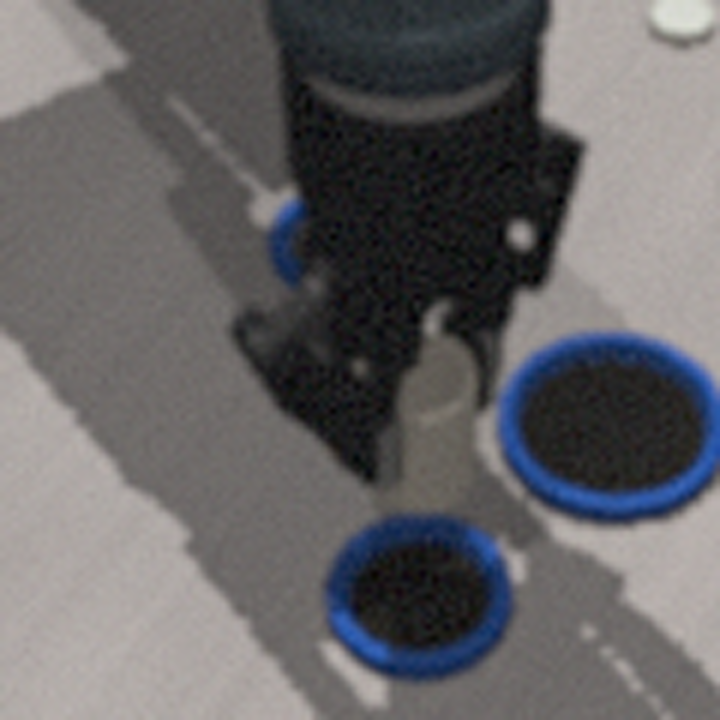

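The medium jar is held upright above its holder, whose ring centre is at (420,597). I'll lower and release.

```bash
python3 -m crank '[{"travel":[0,-0.002,-0.02],"twist":[0,0,0]},{"travel":[0,-0.002,-0.04],"twist":[0,0,0]},{"travel":[0,-0.002,-0.06],"twist":[0,0,0]},{"travel":[0,-0.002,-0.068],"twist":[0,0,0]},{"travel":[0,-0.002,-0.072],"twist":[0,0,0]},{"travel":[0,-0.002,-0.074],"twist":[0,0,0]},{"travel":[0,-0.002,-0.075],"twist":[0,0,0]},{"travel":[0,-0.002,-0.076],"twist":[0,0,0]},{"travel":[0,-0.002,-0.076],"twist":[0,0,0]}]'
```

```text
t: 16.68
ee_pos: [0.5939, -0.1305, 0.0441]
tcp_rot: [[-0.974, 0.229, 0.002], [0.229, 0.974, -0.001], [-0.002, -0.0, -1.0]]
force: [0.1, -0.0, 2.3]
gripper_width: 0.0399
gripper_force: 60.7
```

```bash
python3 -m crank '[{"travel":[0,0,-0.001],"twist":[0,0,0]},{"travel":[0,0,-0.001],"twist":[0,0,0]}]'
python3 -m crank '[{"travel":[0,0,0],"twist":[0,0,0]},{"travel":[0,0,0],"twist":[0,0,0]},{"travel":[0,0,0],"twist":[0,0,0]},{"travel":[0,0,0],"twist":[0,0,0]},{"travel":[0,0,0],"twist":[0,0,0]},{"travel":[0,0,0.01],"twist":[0,0,0]},{"travel":[0,0,0.04],"twist":[0,0,0]},{"travel":[0,0,0.08],"twist":[0,0,0]},{"travel":[0,0.03,0.1],"twist":[0,0,0]},{"travel":[0.01,0.07,0.1],"twist":[0,0,0]},{"travel":[0.02,0.11,0.1],"twist":[0,0,0]},{"travel":[0.03,0.15,0.1],"twist":[0,0,0]},{"travel":[0.03,0.19,0.1],"twist":[0,0,0]},{"travel":[0.03,0.23,0.1],"twist":[0,0,0]},{"travel":[0.031,0.26,0.1],"twist":[0,0,0]},{"travel":[0.031,0.272,0.1],"twist":[0,0,0]},{"travel":[0.031,0.272,0.1],"twist":[0,0,0]},{"travel":[0.031,0.272,0.1],"twist":[0,0,0]},{"travel":[0.031,0.272,0.1],"twist":[0,0,0]},{"travel":[0.031,0.272,0.1],"twist":[0,0,0]}]' 0.0854; python3 -m crank '[{"travel":[0,0,0],"twist":[0,0,0]},{"travel":[0,0,0],"twist":[0,0,0]}]'
```

```text
t: 16.85
ee_pos: [0.594, -0.1305, 0.044]
tcp_rot: [[-0.974, 0.229, 0.002], [0.229, 0.974, -0.001], [-0.002, -0.0, -1.0]]
force: [-3.2, 2.1, 10.4]
gripper_width: 0.0404
gripper_force: 61.6
t: 18.52
ee_pos: [0.6243, 0.1399, 0.1419]
tcp_rot: [[-0.973, 0.231, -0.0], [0.231, 0.973, -0.0], [-0.0, -0.0, -1.0]]
force: [-0.3, 0.4, 1.3]
gripper_width: 0.0852
gripper_force: 0.0
t: 18.68
ee_pos: [0.6242, 0.1404, 0.1418]
tcp_rot: [[-0.973, 0.231, -0.0], [0.231, 0.973, -0.0], [0.0, -0.0, -1.0]]
force: [0.5, -1.0, -0.2]
gripper_width: 0.0857
gripper_force: 0.0
```

```bash
python3 -m crank '[{"travel":[0,0.001,-0.03],"twist":[0,0,0]},{"travel":[0,0.001,-0.06],"twist":[0,0,0]},{"travel":[0,0.001,-0.085],"twist":[0,0,0]},{"travel":[0,0.001,-0.1],"twist":[0,0,0]},{"travel":[0,0.001,-0.103],"twist":[0,0,0]},{"travel":[0,0.001,-0.103],"twist":[0,0,0]},{"travel":[0,0.001,-0.103],"twist":[0,0,0]}]'
python3 -m crank '[{"travel":[0,0,0],"twist":[0,0,0]},{"travel":[0,0,0],"twist":[0,0,0]},{"travel":[0,0,0],"twist":[0,0,0]},{"travel":[0,0,0],"twist":[0,0,0]},{"travel":[0,0,0],"twist":[0,0,0]},{"travel":[0,0,0],"twist":[0,0,0]},{"travel":[0,0,0],"twist":[0,0,0]},{"travel":[0,0,0],"twist":[0,0,0]}]' 0.045
python3 -m crank '[{"travel":[0,0,0.01],"twist":[0,0,0]},{"travel":[0,0,0.03],"twist":[0,0,0]},{"travel":[0,0,0.06],"twist":[0,0,0]},{"travel":[0,-0.01,0.08],"twist":[0,0,0]},{"travel":[-0.002,-0.04,0.08],"twist":[0,0,0]},{"travel":[-0.003,-0.07,0.08],"twist":[0,0,0]},{"travel":[-0.005,-0.1,0.08],"twist":[0,0,0]},{"travel":[-0.006,-0.13,0.08],"twist":[0,0,0]},{"travel":[-0.007,-0.15,0.08],"twist":[0,0,0]},{"travel":[-0.007,-0.162,0.08],"twist":[0,0,0]},{"travel":[-0.007,-0.162,0.08],"twist":[0,0,0]},{"travel":[-0.007,-0.162,0.08],"twist":[0,0,0]},{"travel":[-0.007,-0.162,0.08],"twist":[0,0,0]},{"travel":[-0.007,-0.162,0.08],"twist":[0,0,0]},{"travel":[-0.007,-0.162,0.08],"twist":[0,0,0]},{"travel":[-0.007,-0.162,0.08],"twist":[0,0,0]}]'
python3 - <<'E'
from h import *
c=capture("scene");cv2.imwrite("pics/p4.png",crop(c,(265,190),65,6))
E
```

```text
t: 19.27
ee_pos: [0.6251, 0.1426, 0.0401]
tcp_rot: [[-0.973, 0.229, 0.002], [0.229, 0.973, 0.0], [-0.002, 0.0, -1.0]]
force: [0.1, 1.2, -0.2]
gripper_width: 0.0852
gripper_force: 0.0
t: 19.93
ee_pos: [0.6259, 0.1429, 0.0413]
tcp_rot: [[-0.973, 0.229, 0.004], [0.229, 0.974, 0.0], [-0.004, 0.001, -1.0]]
force: [0.2, 0.3, 6.1]
gripper_width: 0.0627
gripper_force: 66.0
t: 21.27
ee_pos: [0.617, -0.0181, 0.1187]
tcp_rot: [[-0.974, 0.227, -0.0], [0.227, 0.974, 0.0], [0.0, 0.0, -1.0]]
force: [0.2, -0.6, -0.9]
gripper_width: 0.0627
gripper_force: 65.7
```

View pics/p4.png

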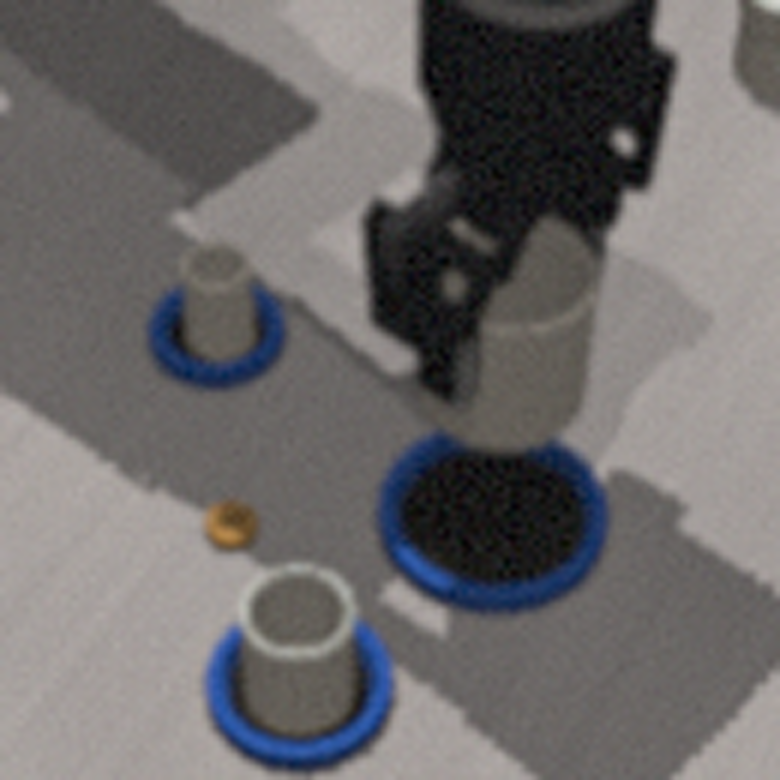

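The small jar (ring at (217,330)) and the medium jar (ring at (300,690)) stand in their holders. The xlarge jar hangs upright above the ring at (495,515). I'll lower it.

```bash
python3 -m crank '[{"travel":[0,-0.001,-0.02],"twist":[0,0,0]},{"travel":[0,-0.001,-0.04],"twist":[0,0,0]},{"travel":[0,-0.001,-0.06],"twist":[0,0,0]},{"travel":[0,-0.001,-0.068],"twist":[0,0,0]},{"travel":[0,-0.001,-0.071],"twist":[0,0,0]},{"travel":[0,-0.001,-0.073],"twist":[0,0,0]},{"travel":[0,-0.001,-0.074],"twist":[0,0,0]},{"travel":[0,-0.001,-0.075],"twist":[0,0,0]},{"travel":[0,-0.001,-0.075],"twist":[0,0,0]}]'
```

```text
t: 22.07
ee_pos: [0.618, -0.0204, 0.0453]
tcp_rot: [[-0.974, 0.229, 0.002], [0.229, 0.974, -0.0], [-0.002, 0.0, -1.0]]
force: [-2.5, 0.9, 2.4]
gripper_width: 0.063
gripper_force: 66.0
```

Next I'll release, retreat straight up and move clear toward the base's left side.

```bash
python3 -m crank '[{"travel":[0,0,-0.001],"twist":[0,0,0]},{"travel":[0,0,-0.001],"twist":[0,0,0]}]'
python3 -m crank '[{"travel":[0,0,0],"twist":[0,0,0]},{"travel":[0,0,0],"twist":[0,0,0]},{"travel":[0,0,0],"twist":[0,0,0]},{"travel":[0,0,0],"twist":[0,0,0]},{"travel":[0,0,0.01],"twist":[0,0,0]},{"travel":[0,0,0.04],"twist":[0,0,0]},{"travel":[0,0,0.08],"twist":[0,0,0]},{"travel":[0,0,0.12],"twist":[0,0,0]},{"travel":[0,0,0.16],"twist":[0,0,0]},{"travel":[0,0,0.2],"twist":[0,0,0]},{"travel":[-0.03,0.03,0.2],"twist":[0,0,0]},{"travel":[-0.06,0.06,0.2],"twist":[0,0,0]},{"travel":[-0.09,0.09,0.2],"twist":[0,0,0]},{"travel":[-0.12,0.12,0.2],"twist":[0,0,0]},{"travel":[-0.15,0.15,0.2],"twist":[0,0,0]},{"travel":[-0.18,0.18,0.2],"twist":[0,0,0]},{"travel":[-0.21,0.21,0.2],"twist":[0,0,0]},{"travel":[-0.24,0.24,0.2],"twist":[0,0,0]},{"travel":[-0.24,0.27,0.2],"twist":[0,0,0]},{"travel":[-0.24,0.3,0.2],"twist":[0,0,0]}]' 0.0854
python3 -m crank '[{"travel":[-0.1,0.1,0],"twist":[0,0,0]},{"travel":[-0.2,0.2,0],"twist":[0,0,0]},{"travel":[-0.2,0.2,0],"twist":[0,0,0]},{"travel":[-0.2,0.2,0],"twist":[0,0,0]},{"travel":[-0.2,0.2,0],"twist":[0,0,0]},{"travel":[-0.2,0.2,0],"twist":[0,0,0]},{"travel":[-0.2,0.2,0],"twist":[0,0,0]},{"travel":[-0.2,0.2,0],"twist":[0,0,0]},{"travel":[-0.2,0.2,0],"twist":[0,0,0]},{"travel":[-0.2,0.2,0],"twist":[0,0,0]}]'
python3 - <<'E'
from h import *
c=capture("top");im=np.vstack([np.hstack([crop(c,p,22,6) for p in g]) for g in([(265,164),(379,228),(135,163)],[(307,173),(254,221),(380,167)])])
cv2.imwrite("pics/e1.png",im)
c=capture("scene");im=np.vstack([np.hstack([crop(c,p,22,6) for p in g]) for g in([(281,200),(145,265),(332,128)],[(248,230),(235,170),(204,300)])])
cv2.imwrite("pics/e2.png",im)
E
```

```text
t: 22.23
ee_pos: [0.618, -0.0204, 0.0453]
tcp_rot: [[-0.974, 0.229, 0.002], [0.229, 0.974, -0.0], [-0.002, -0.0, -1.0]]
force: [-5.3, 1.0, 11.5]
gripper_width: 0.0629
gripper_force: 66.8
t: 23.9
ee_pos: [0.3748, 0.2815, 0.2438]
tcp_rot: [[-0.974, 0.228, 0.001], [0.228, 0.974, 0.001], [-0.001, 0.001, -1.0]]
force: [1.2, 0.2, -0.1]
gripper_width: 0.0856
gripper_force: 0.0
t: 24.73
ee_pos: [0.1771, 0.4795, 0.243]
tcp_rot: [[-0.974, 0.228, 0.0], [0.228, 0.974, -0.0], [-0.0, -0.0, -1.0]]
force: [-0.3, 0.3, 0.7]
gripper_width: 0.0854
gripper_force: 0.0
```

View pics/e1.png

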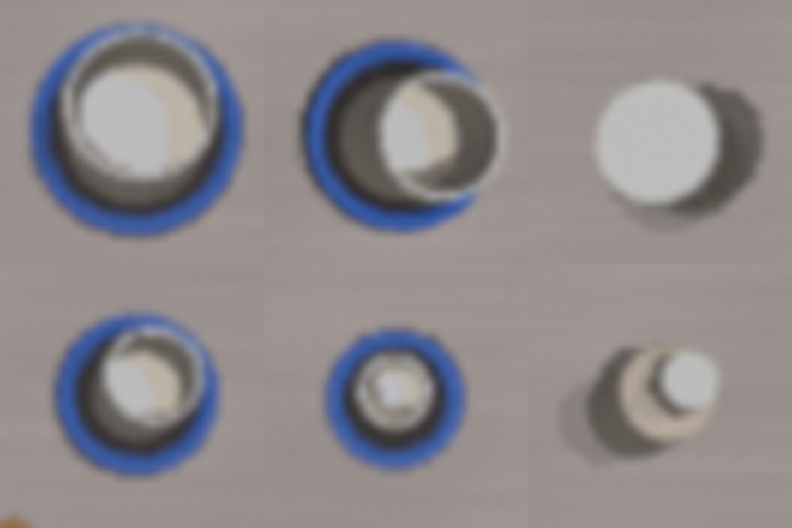

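View pics/e2.png

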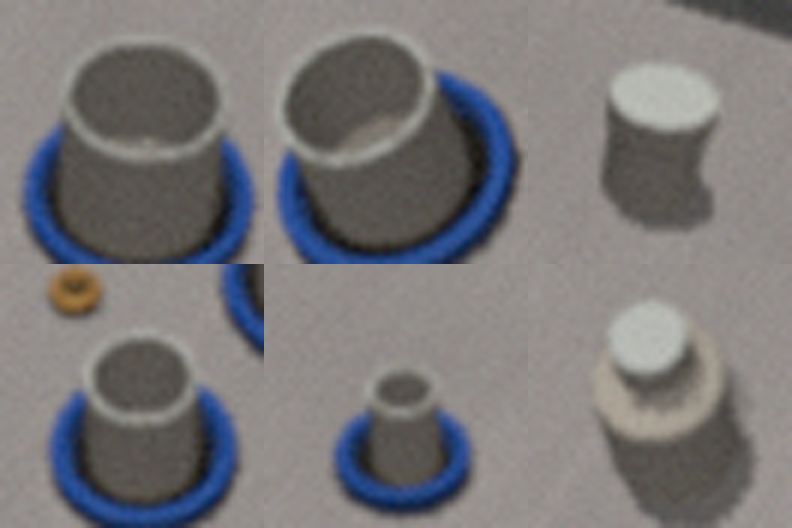

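All four jars stand in their holders, and the closed jar and bottle look unmoved. I'll check the rim centres at h + 4 mm against the holder centres.

Run:
```python
from h import *
T={"xl":((265,164),(0,0),(61,218,30,182)),"large":((379,228),(1,0),(378,506,70,202)),"medium":((307,173),(0,1),(104,205,325,427)),"small":((254,221),(1,1),(354,436,349,433))}
S={"xl":((281,200),(0,0),(65,222,35,161)),"large":((145,265),(1,0),(279,436,30,166)),"medium":((248,230),(0,1),(82,200,332,425)),"small":((235,170),(1,1),(365,439,368,418))}
H=dict(xl=.066,large=.06,medium=.054,small=.048)
C=dict(xl=(.6178,-.0203),large=(.4472,-.3117),medium=(.5933,-.1297),small=(.4675,.0109))
for nm,D,n,s in(("top",T,22,6),("scene",S,22,6)):
    c=capture(nm)
    for k,(p,t,(l,r,a,b)) in D.items():
        f=lambda x,y:((x-t[0]*2*n*s+.5)/s-.5+p[0]-n,(y-t[1]*2*n*s+.5)/s-.5+p[1]-n)
        q=ray(c,[f((l+r)/2,(a+b)/2)],H[k])[0];print(nm,k,np.round((q-C[k])*1000,1),"mm off")
```

```text
top xl [-0.9  0.8] mm off
top large [-0.9 -1.1] mm off
top medium [ 0.3 -0.7] mm off
top small [1.5 0.7] mm off
scene xl [-1.8  0.1] mm off
scene large [-1.1 -0.8] mm off
scene medium [-0.4 -0.5] mm off
scene small [1.3 0.1] mm off
```

All are within 2 mm of centre in both views, using the seated rim height, so I'm handing the job in.

```bash
python3 -c "
from bench import workorder
print(workorder.job_done())"
```

```text
the job is handed in; nothing more can be done
None
```

All four jars stand upright in the holders of their own size, within 2 mm of centre in both views; the closed jar and bottle look unmoved, and the job was handed in at about 25 s with no verdict returned.

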